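# Nest two bisque sets for the kiln

## Task

Make up two nested sets of bisque ware, leaving the saucer and the wide bowl where they stand. Stand the tall cup in the middle of the saucer with the small round bowl nested upright in the tall cup's mouth, and stand the short cup in the middle of the wide plain bowl with the egg cup nested upright in the short cup's mouth. Do not disturb the figurines or the tape.

Things in the scene. Friction and masses are not known exactly. Their poses are not given: they have to be found in the camera images.
- wide_bowl_mid (a point): Centre (half-way up) of the wide plain bowl of unglazed white bisque, the largest bowl: 128 mm across the rim, 65 mm high, smooth sides, open; it stands in the cleared front part of the counter, not among the mugs and bowls at the back and right end. Its inner floor is 5 mm above its underside and about 64 mm across, and the inside widens evenly to about 118 mm at the rim. Round, no handle; z axis up.
- saucer_mid (a point): Centre (half-way up) of the white saucer: a low round plate 140 mm across, 18 mm high, lying face up, loose. Its flat middle is 86 mm across and 6 mm above its underside; a sloping rim runs round it. Round, no handle; z axis up.
- tall_cup_mid (a point): Centre (half-way up) of the tall cup of white bisque: 69 mm across, 83 mm high, waisted, with a slightly flared rim; foot 58 mm across. Its mouth is about 54 mm wide inside, wall 4 to 7 mm. Stood on the saucer, its underside is 6 mm above the saucer's. Mass about 0.26 kg. Round, no handle; z axis up.
- small_bowl_mid (a point): Centre (half-way up) of the small round bowl of white bisque: 68 mm across the rim, 43 mm high, narrowing to a foot 38 mm across, wall about 5 mm. Nested in the tall cup, its underside is 66 mm above that cup's. Mass about 0.17 kg. Round, no handle; z axis up.
- short_cup_mid (a point): Centre (half-way up) of the short straight-sided cup of white bisque: 60 mm across, 51 mm high, foot 55 mm across, mouth about 50 mm wide inside, wall 4 to 6 mm. Stood in the wide bowl it rests on that bowl's inner floor, its underside 5 mm above the bowl's. Mass about 0.19 kg. Round, no handle; z axis up.
- egg_cup_mid (a point): Centre (half-way up) of the egg cup of white bisque: 56 mm across the rim, 58 mm high, tapering down to a narrow foot 32 mm across, open top, wall about 5 mm. Nested in the mouth of the short cup its underside is about 28 mm above that cup's underside. Mass about 0.09 kg. Round, no handle; z axis up.
- bird_mid (a point): Middle of a bisque bird figurine, 52 x 120 x 76 mm (x, y, z). A bystander, loose: leave it alone.
- whale_mid (a point): Middle of a bisque whale figurine, 68 x 137 x 71 mm (x, y, z). A bystander, loose: leave it alone.
- tape_mid (a point): Centre of a roll of masking tape lying flat, 80 mm across, 24 mm high. A bystander, loose: leave it alone.
Not all that is in view belongs to the job. What is shaped like the part that bears egg_cup_mid but blue or brown is not meant. What is shaped like the part that bears small_bowl_mid but brown is not meant.

How it is judged:
By the outcome, as a careful person would: the job done as asked, in the order asked, and still so for the second after the job is handed in, with the robot touching nothing.
It also fails if it takes over 115 s, if anything falls off the work surface, if the arm or the gripper's body presses on something with over 40 N, if the wrist force passes 120 N, or if a joint passes its speed limit or range.

## Robot

A 6-joint arm with a two-finger parallel gripper is mounted at the origin on a cart in front of the work surface, level with it; the furniture and walls round the work are solid. World frame = base frame: x ahead of the robot, y to its left, z up, the work surface at z = 0. Lengths are in m, angles in rad, forces in N, time in s.
With the tool pointing down it reaches from about 0.35 to 0.975 m from the base axis. Payload 4.9 kg.
Tool frame: the origin (TCP) lies on the centre line of the jaws, within the pads' length; the fingertips stand 14 mm ahead of it and the grasp point (between the pads) lies 5 mm behind it (manip.nose_length is the distance from the TCP to the fingertips, in m); z points along the fingers, y is the line along which they close (so a half turn about z gives the same grasp; the last joint's range is limited). The gripper opens to 85 mm and grips with 20 to 120 N. Pads are 22 mm wide; open, the fingers measure 114 mm over their backs; the gripper's body (76 mm by 85 mm) begins 54 mm behind the grasp point. The pads swing forward as they close: fully open they stand 13 mm farther back than shut.
Start: joints at [-1.29, 0.053, 1.613, -0, 1.476, -0.119], TCP at [0.243, -0.576, 0.245] pointing down, gripper open.
Joint ranges: [-3.01, 3.01], [-1.01, 2.22], [0.06, 2.58], [-1.02, 4.17], [0.09, 2.62], [-3.14, 3.14]. Speed limits (rad/s): [2.57, 2.57, 3.14, 3.14, 3.14, 3.14].

## Interface

Orientations are given as a unit quaternion [w, x, y, z].
In Python, from plant import manip, imaging gives the robot as it stands.
- The arm moves only by the tool play_rows, never from a script. Its argument "commands" is a list of rows, each a list of 6 numbers: the shift along the tool's x, y, z in mm, then the turn, a rotation vector about the tool's x, y, z in degrees. A call has 1 to 5 rows; each row shifts and turns the commanded pose from where the row before left it, along the tool's axes as they then stand; what a row does not reach is not made up. A row lasts 1/12 s, in which the tool goes at most 41.7 mm and 7.16 degrees, less where a joint would pass 70% of its speed; a pose out of reach is approached as far as the arm can. A call is refused whole if a number of a shift passes 41.7 or a number of a turn 7.16, either way. A call with a gripper value outside its range is refused whole. "hand" is the finger opening in mm, from 0 to 85.4, set as the call begins (left out, the last holds). The fingers move at their own pace and stop on an object; the grip force is fixed at half the most. Time passes only in rows, so rows that do not move let the fingers close. It gives the time, the measured TCP pose, the force, the opening and the grip force at its end, in the units of the state.
- manip.state(): the state, without advancing time (a new reading comes with each control period).
- imaging.grab_frame(name): name is "scene" or "top" or "wrist"; returns a dict with "image" (400x640x3 uint8, red, green, blue), "fx", "fy", "cx", "cy" (pixels), "R" (3x3) and "t" (3): a world point X has camera coordinates R X + t; the wrist camera has in their place "mount" (4x4, takes a point from camera to tool coordinates, whose origin is the TCP and whose axes are the flange's). Camera axes: x right, y down, z forward; pixel columns grow to the right and rows downward; lengths in m; the calibration is good to about 2 mm. The wrist camera is an equidistant fisheye: a pixel r from the principal point sees the ray r / f radians off the axis. A picture is of the moment at which its call begins: read the wrist's pose just before it. There is no depth.
- manip.job_done(): hands the job in; it is judged then, once.
The state is a dict: "time": time; "joint_pos": joint angles; "joint_vel": joint speeds; "joint_efforts": joint torques, N m; "tool_pos": TCP position; "tool_rot": TCP orientation; "contact_force": force on the tool from outside, world axes, zero at the start; "ft_torque": the same for the moment, N m; "gripper_width": opening from 0.0 (shut) to 1.0 (fully open); "grasp_force": force on a finger pad.
Only numpy, scipy, OpenCV 4.12 (cv2) and the standard library are available. Lean on these libraries where they do the work, as an engineer would, in place of code of your own. Each camera call takes 0.05 s, during which the arm holds its last target. There are 200 camera calls.

## Working session

There is one attempt and no reset: what is moved stays moved. The work goes in short steps, Python scripts to look and compute and a tool call to move; the robot and the scene stay as the last step left them, time stands still between calls to the robot, and variables do not carry over. Pictures are saved under pics/ and viewed, at most 14 in all, crops included, and the job is handed in when it is done.

Besides the shell and the picture viewer there is one more tool, called after ">>>" by a JSON object that holds its "method" and its "body", one argument or row to a line. play_rows: Moves the arm, as the interface text tells. Its arguments: {"type":"object","properties":{"commands":{"type":"array","items":{"type":"array","items":{"type":"number"}}},"hand":{"type":"number"}},"required":["commands"]}

```bash
ls; mkdir -p pics; python3 - <<'E'
from plant import manip, imaging
import cv2,json,numpy as np
print(manip.state()); print(manip.nose_length)
for n in("scene","top"):
    f=imaging.grab_frame(n); cv2.imwrite(f"pics/{n}0.png",f["image"][:,:,::-1])
    print(n,{k:np.round(v,4).tolist() for k,v in f.items() if k!="image"})
E
```

```text
pics
{'time': 0.0, 'joint_pos': array([-1.28998083e+00,  5.33850083e-02,  1.61430133e+00, -3.86674314e-05,
        1.47601130e+00, -1.18978343e-01]), 'joint_vel': array([-0.00166492,  0.0003337 , -0.00116937,  0.00014613, -0.00066539,
        0.00103792]), 'joint_efforts': array([ 3.29103903e-03, -3.93671143e+01, -3.70175958e+01,  1.94202189e-04,
        6.95652081e-03,  7.03009661e-06]), 'tool_pos': array([ 0.24310326, -0.57512979,  0.24404117]), 'tool_rot': array([-1.04749530e-03,  9.80086141e-01,  1.98570008e-01, -1.04255492e-04]), 'contact_force': array([ 0.2042374 , -0.29533807, -0.03875409]), 'ft_torque': array([-0.02397774, -0.02255168,  0.03232977]), 'grasp_force': 0.0, 'gripper_width': 0.9972667023156656}
0.014
scene {'fx': 478.3227, 'fy': 478.3227, 'cx': 322.7413, 'cy': 195.5154, 'R': [[-0.8967, -0.4426, 0.0007], [-0.2883, 0.5828, -0.7598], [0.3359, -0.6815, -0.6502]], 't': [0.4582, 0.2347, 1.3491]}
top {'fx': 493.3684, 'fy': 493.3684, 'cx': 312.8403, 'cy': 204.8897, 'R': [[-0.028, -0.9986, -0.0447], [-0.9887, 0.0343, -0.1458], [0.1471, 0.0401, -0.9883]], 't': [-0.0163, 0.5021, 1.772]}
```

View pics/scene0.png

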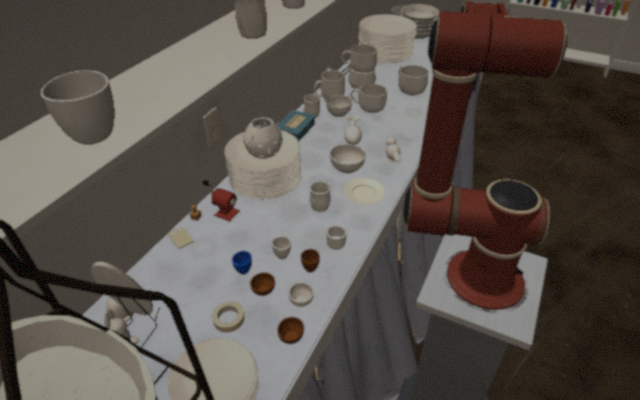

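View pics/top0.png

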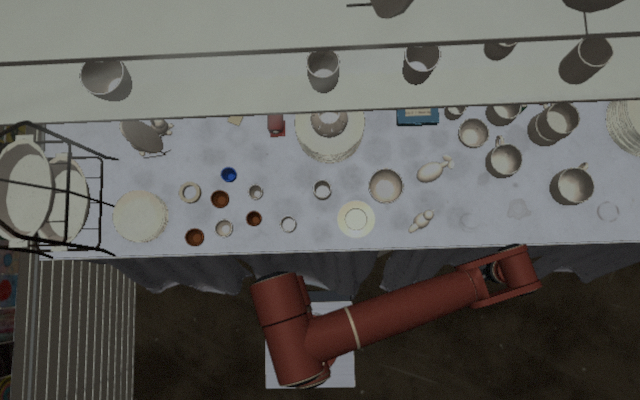

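The scene view shows these pieces:
- **Tall cup:** (320,197)
- **Saucer:** (364,190)
- **Wide bowl:** (348,158)
- **Short cup:** (337,238)
- **White egg cup:** (282,247). The brown one at (311,260) and the blue one at (242,262) are decoys.
- **White small bowl:** (301,294). The brown ones at (262,284) and (291,329) are decoys.

In the top view the same pieces are at tall cup (322,189), saucer (356,218), wide bowl (385,186), short cup (289,225), egg cup (256,192) and small bowl (224,229). Next I'll measure them and confirm with a crop.

```bash
cat > h.py <<'E'
from plant import manip, imaging
import cv2,numpy as np
from scipy.spatial.transform import Rotation as Ro
def ray(f,u,v,z):
    d=f["R"].T@np.array([(u-f["cx"])/f["fx"],(v-f["cy"])/f["fy"],1]); c=-f["R"].T@f["t"]
    return c+d*(z-c[2])/d[2]
def proj(f,X):
    p=f["R"]@np.array(X)+f["t"]; return np.array([f["fx"]*p[0]/p[2]+f["cx"],f["fy"]*p[1]/p[2]+f["cy"]])
def tr(s): # tool rotation
    q=s["tool_rot"]; return Ro.from_quat([q[1],q[2],q[3],q[0]])
def delta(s,P,yaw=None):
    """tool-frame mm shift to world P, yaw = wanted world angle(deg) of tool y (mod 180)"""
    R=tr(s); d=R.inv().apply(np.array(P)-s["tool_pos"])*1000
    y=R.apply([0,1,0]); a=np.degrees(np.arctan2(y[1],y[0])); z=R.apply([0,0,1])
    tz=None if yaw is None else -((yaw-a+90)%180-90)
    print("pos",s["tool_pos"].round(4),"z",z.round(3),"yawy",round(a,1),"t",round(s["time"],2),"w",round(s["gripper_width"]*85.4,1),"gf",round(float(s["grasp_force"]),1),"F",s["contact_force"].round(1))
    print(" shift",d.round(1),"turn z",tz)
E
cat > m.py <<'E'
from h import *
f=imaging.grab_frame("top"); g=imaging.grab_frame("scene")
im=f["image"]
T={"wide":(385,186,.065,.064),"saucer":(356,218,.018,.070),"tall":(322,189,.083,.034),"short":(289,225,.051,.030),"egg":(256,192,.058,.028),"small":(224,229,.043,.034),"begg":(254,218,.058,.028),"blue":(229,174,.058,.028),"bsm1":(220,199,.043,.034),"bsm2":(195,237,.043,.034),"tape":(190,192,.024,.04),"bird":(421,219,.03,.03),"whale":(433,170,.03,.03)}
big=cv2.resize(im[140:260,170:450,::-1],None,fx=2.8,fy=2.8,interpolation=cv2.INTER_CUBIC)
for n,(u,v,z,r) in T.items():
    P=ray(f,u,v,z); print(n,P.round(3), "scene px",proj(g,P).round(0))
    c=[(proj(f,P+[r*np.cos(a),r*np.sin(a),0])-[170,140])*2.8 for a in np.linspace(0,6.28,24)]
    for q in c: cv2.circle(big,tuple(int(i) for i in q),1,(0,0,255),-1)
big2=cv2.resize(g["image"][140:350,190:420,::-1],None,fx=2,fy=2,interpolation=cv2.INTER_CUBIC)
cv2.imwrite("pics/c1.png",big); cv2.imwrite("pics/c2.png",big2)
E
python3 m.py
```

```text
wide [ 0.557 -0.295  0.065] scene px [348. 154.]
saucer [ 0.45  -0.189  0.018] scene px [364. 190.]
tall [ 0.551 -0.068  0.083] scene px [321. 187.]
short [0.429 0.056 0.051] scene px [339. 231.]
egg [0.553 0.174 0.058] scene px [283. 241.]
small [0.423 0.295 0.043] scene px [303. 291.]
begg [0.457 0.182 0.058] scene px [311. 254.]
blue [0.624 0.273 0.058] scene px [243. 256.]
bsm1 [0.534 0.31  0.043] scene px [264. 280.]
bsm2 [0.397 0.402 0.043] scene px [292. 326.]
tape [0.568 0.428 0.024] scene px [230. 313.]
bird [ 0.437 -0.423  0.03 ] scene px [391. 152.]
whale [ 0.617 -0.477  0.03 ] scene px [353. 133.]
```

View pics/c1.png

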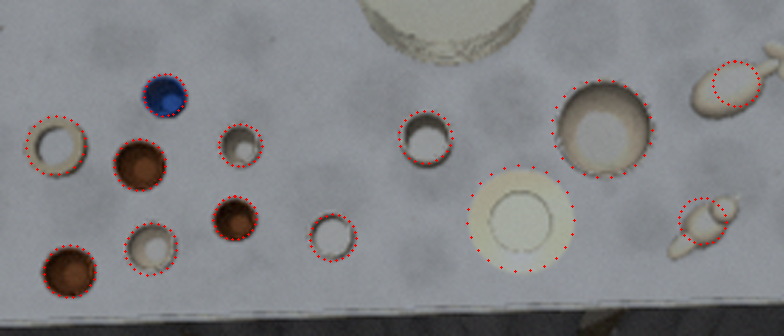

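View pics/c2.png

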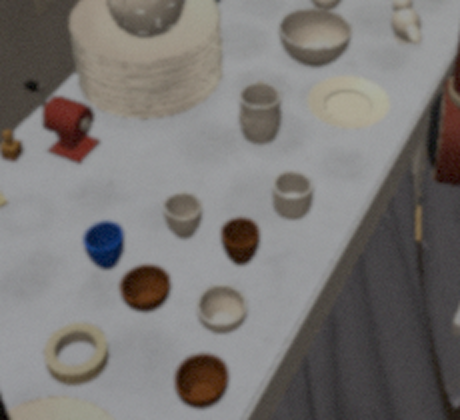

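The crops confirm it. The 56 mm (egg cup) and 68 mm (small bowl) rim circles fit the white pieces at top view (256,192) and (224,229), while their lookalikes are blue or brown. The positions also agree in both views to within about 2 px at the rims. I'll move over the tall cup now.

>>> {"method": "play_rows", "body": {
  "commands": [
    [30,-21.7,0,0,0,0],
    [30,-21.7,0,0,0,0],
    [30,-21.7,0,0,0,0],
    [30,-21.7,0,0,0,0],
    [30,-21.7,0,0,0,0]
  ]
}}

```text
time: 0.62
tool_pos: [0.3396, -0.4158, 0.245]
tool_rot: [-0.0, 0.98, 0.198, 0.0]
contact_force: [0.7, -0.4, 0.0]
gripper_width: 1.006
grasp_force: 0.0
```

>>> {"method": "play_rows", "body": {
  "commands": [
    [30,-21.7,0,0,0,0],
    [30,-21.7,0,0,0,0],
    [30,-21.7,0,0,0,0],
    [30,-21.7,0,0,0,0],
    [30,-21.7,0,0,0,0]
  ]
}}

```text
time: 1.03
tool_pos: [0.4356, -0.2573, 0.2452]
tool_rot: [0.0, 0.98, 0.198, 0.0]
contact_force: [1.0, 0.4, -0.2]
gripper_width: 1.002
grasp_force: 0.0
```

>>> {"method": "play_rows", "body": {
  "commands": [
    [30,-21.7,0,0,0,0],
    [30,-21.7,0,0,0,0],
    [30,-21.7,0,0,0,0],
    [30,-21.7,0,0,0,0],
    [0,0,0,0,0,0]
  ]
}}

```text
time: 1.45
tool_pos: [0.5139, -0.1275, 0.2452]
tool_rot: [-0.001, 0.979, 0.202, 0.001]
contact_force: [0.1, -0.2, -0.7]
gripper_width: 1.002
grasp_force: 0.0
```

```bash
python3 - <<'E'
from h import *
s=manip.state(); delta(s,[.551,-.068,.25],-67)
f=imaging.grab_frame("wrist"); cv2.imwrite("pics/w0.png",f["image"][:,:,::-1])
print({k:np.round(v,4).tolist() for k,v in f.items() if k!="image"})
E
```

```text
pos [ 0.5139 -0.1275  0.2452] z [ 0.001  0.002 -1.   ] yawy -66.7 t 1.45 w 85.6 gf 0.0 F [ 0.1 -0.2 -0.7]
 shift [ 57.6 -40.   -4.6] turn z 0.2712740190881675
{'fx': 309.7069, 'fy': 309.7069, 'cx': 317.1116, 'cy': 205.0686, 'mount': [[0.0003, -0.9527, -0.304, 0.0785], [1.0, 0.0007, -0.0011, -0.0], [0.0013, -0.304, 0.9527, -0.1294], [0.0, 0.0, 0.0, 1.0]]}
```

View pics/w0.png

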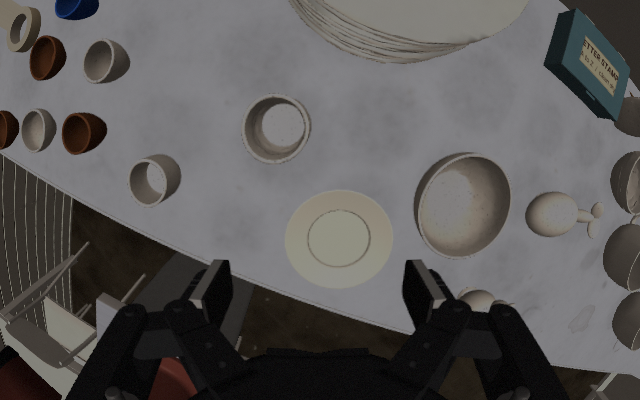

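The wrist view shows the whole work area: tall cup (276,129), saucer (339,238), wide bowl (462,205), short cup (154,180), egg cup (107,61) and small bowl (39,130). I'll refine positions from it using warm-colour contours.

```bash
cat > wm.py <<'E'
from h import *
from scipy.optimize import least_squares
def wray(s,f,u,v,z):
    x=(u-f["cx"])/f["fx"]; y=(v-f["cy"])/f["fy"]; r=np.hypot(x,y)
    k=np.where(r>1e-9,np.sin(r)/r,1); d=np.stack([x*k,y*k,np.cos(r)],-1)
    M=f["mount"]; R=tr(s).as_matrix(); D=d@M[:3,:3].T@R.T; c=R@M[:3,3]+s["tool_pos"]
    return c+D*((z-c[2])/D[...,2])[...,None]
def wmeasure(s,f,names,T):
    im=f["image"].astype(int); m=((im[...,0]-im[...,2])>WT).astype(np.uint8)
    m=cv2.morphologyEx(m,cv2.MORPH_CLOSE,np.ones((3,3),np.uint8))
    cs,_=cv2.findContours(m,cv2.RETR_EXTERNAL,cv2.CHAIN_APPROX_NONE)
    out={}
    for n in names:
        x,y,z,r=T[n]; best=None
        for c in cs:
            if len(c)<40: continue
            c=c[:,0].astype(float); P=wray(s,f,c[:,0],c[:,1],z)[:,:2]
            P=P[np.hypot(P[:,0]-x,P[:,1]-y)<r*1.6]
            if len(P)>(0 if best is None else len(best)): best=P
        if best is None: print(n,"none"); continue
        q=best
        for R0 in (.006,.003,.002):
            o=least_squares(lambda p:np.hypot(q[:,0]-p[0],q[:,1]-p[1])-r,[x,y],loss="soft_l1",f_scale=R0/2)
            x,y=o.x
        e=np.abs(np.hypot(q[:,0]-x,q[:,1]-y)-r); print(n,o.x.round(4),"inl%.2f"%(e<.003).mean(),len(q)); out[n]=o.x
    return out,m
WT=4
T={"wide":(.557,-.295,.064,.064),"saucer":(.45,-.189,.018,.070),"tall":(.551,-.068,.083,.0345),"short":(.429,.056,.051,.030),"egg":(.553,.174,.058,.028),"small":(.423,.295,.043,.034)}
E
python3 - <<'E'
import wm; from wm import *
s=manip.state(); f=imaging.grab_frame("wrist")
im=f["image"].astype(int); d=im[...,0]-im[...,2]
for n,(u,v) in dict(table=(220,200),tallwall=(250,145),saucer=(300,240),short=(135,190),bowl=(460,240),egg=(95,60)).items(): print(n,im[v,u],d[v,u])
for t in (-2,3,6):
    wm.WT=t; print(t); o,m=wmeasure(s,f,T,T)
cv2.imwrite("pics/m.png",m*255)
E
```

```text
table [127 126 129] -2
tallwall [93 87 78] 15
saucer [144 143 129] 15
short [80 73 67] 13
bowl [120 111 101] 19
egg [68 61 55] 13
-2
wide [ 0.5606 -0.2943] inl0.44 485
saucer [ 0.4491 -0.1846] inl0.64 481
tall [ 0.5523 -0.0677] inl0.32 506
short [0.437  0.0627] inl0.55 175
egg [0.5573 0.1723] inl0.23 160
small [0.4289 0.2952] inl0.34 113
3
wide [ 0.5597 -0.2922] inl0.94 300
saucer [ 0.4466 -0.1854] inl1.00 297
tall [ 0.5542 -0.0663] inl0.98 201
short [0.4373 0.0604] inl0.68 125
egg [0.5566 0.175 ] inl0.64 117
small [0.4283 0.2957] inl0.45 100
6
wide [ 0.5595 -0.2913] inl0.97 301
saucer [ 0.4466 -0.1855] inl0.99 293
tall [ 0.5533 -0.0672] inl0.80 214
short [0.4386 0.0591] inl0.74 129
egg [0.5566 0.1738] inl0.66 117
small [0.4292 0.2948] inl0.47 102
```

>>> {"method": "play_rows", "body": {
  "commands": [
    [30.3,-20,0,0,0,0],
    [30.3,-20,0,0,0,0],
    [0,0,30,0,0,0],
    [0,0,30,0,0,0],
    [0,0,0,0,0,0]
  ],
  "hand": 85
}}

```text
time: 1.97
tool_pos: [0.5482, -0.0719, 0.1784]
tool_rot: [-0.002, 0.98, 0.198, -0.005]
contact_force: [-1.2, 1.2, -1.6]
gripper_width: 0.992
grasp_force: 0.0
```

```bash
python3 - <<'E'
import wm; from wm import *
wm.WT=4
s=manip.state(); f=imaging.grab_frame("wrist")
delta(s,[.5538,-.0667,.055],-67)
wmeasure(s,f,["tall","saucer","wide"],T)
E
```

```text
pos [ 0.5482 -0.0719  0.1784] z [-0.011  0.003 -1.   ] yawy -67.1 t 1.97 w 84.7 gf 0.0 F [-1.2  1.2 -1.6]
 shift [  8.4  -1.7 123.4] turn z -0.14836668995268099
tall [ 0.5565 -0.064 ] inl0.81 256
saucer [ 0.4463 -0.1854] inl0.78 299
wide [ 0.566  -0.2845] inl0.35 311
```

>>> {"method": "play_rows", "body": {
  "commands": [
    [0,0,0,0,0,0],
    [0,0,0,0,0,0]
  ]
}}

```text
time: 2.18
tool_pos: [0.553, -0.0732, 0.1876]
tool_rot: [0.001, 0.98, 0.198, 0.001]
contact_force: [0.0, -0.2, 0.1]
gripper_width: 0.997
grasp_force: 0.0
```

```bash
python3 - <<'E'
import wm; from wm import *
wm.WT=4
s=manip.state(); f=imaging.grab_frame("wrist")
delta(s,[.5538,-.0667,.055],-67)
wmeasure(s,f,["tall","saucer","wide"],T)
E
```

```text
pos [ 0.553  -0.0732  0.1876] z [ 0.003 -0.001 -1.   ] yawy -67.2 t 2.18 w 85.1 gf 0.0 F [ 0.  -0.2  0.1]
 shift [  3.   -5.9 132.6] turn z -0.18484460014902027
tall [ 0.5567 -0.0641] inl0.81 244
saucer [ 0.4461 -0.1852] inl0.80 301
wide [ 0.5665 -0.2847] inl0.36 299
```

>>> {"method": "play_rows", "body": {
  "commands": [
    [5,-6.3,0,0,0,0],
    [0,0,35,0,0,0],
    [0,0,35,0,0,0],
    [0,0,35,0,0,0],
    [0,0,26,0,0,0]
  ]
}}

```text
time: 2.65
tool_pos: [0.5541, -0.0638, 0.053]
tool_rot: [-0.0, 0.98, 0.199, -0.0]
contact_force: [-1.0, -0.4, -1.1]
gripper_width: 0.994
grasp_force: 0.0
```

>>> {"method": "play_rows", "body": {
  "commands": [
    [0,0,0,0,0,0],
    [0,0,0,0,0,0],
    [0,0,0,0,0,0]
  ]
}}

```text
time: 2.9
tool_pos: [0.5562, -0.0645, 0.0569]
tool_rot: [0.001, 0.98, 0.199, 0.002]
contact_force: [0.1, 0.0, 0.2]
gripper_width: 0.996
grasp_force: 0.0
```

>>> {"method": "play_rows", "body": {
  "commands": [
    [0,0,0,0,0,0],
    [0,0,0,0,0,0],
    [0,0,0,0,0,0],
    [0,0,0,0,0,0],
    [0,0,0,0,0,0]
  ],
  "hand": 50
}}

```text
time: 3.32
tool_pos: [0.557, -0.0649, 0.0581]
tool_rot: [0.001, 0.98, 0.198, 0.003]
contact_force: [0.1, -0.4, 7.1]
gripper_width: 0.751
grasp_force: 67.5
```

>>> {"method": "play_rows", "body": {
  "commands": [
    [0,0,0,0,0,0],
    [0,0,0,0,0,0],
    [0,0,0,0,0,0]
  ]
}}

```text
time: 3.57
tool_pos: [0.557, -0.0649, 0.0581]
tool_rot: [0.001, 0.98, 0.198, 0.003]
contact_force: [-1.0, -0.5, 6.5]
gripper_width: 0.75
grasp_force: 67.5
```

>>> {"method": "play_rows", "body": {
  "commands": [
    [0,0,-25,0,0,0],
    [0,0,-25,0,0,0],
    [0,0,0,0,0,0]
  ]
}}

```text
time: 3.82
tool_pos: [0.5581, -0.0651, 0.1107]
tool_rot: [0.002, 0.98, 0.199, 0.005]
contact_force: [1.6, 0.0, -0.2]
gripper_width: 0.752
grasp_force: 68.2
```

>>> {"method": "play_rows", "body": {
  "commands": [
    [-29.8,13.6,0,0,0,0],
    [-29.8,13.6,0,0,0,0],
    [-29.8,13.6,0,0,0,0],
    [-29.8,13.6,0,0,0,0],
    [-29.8,13.6,0,0,0,0]
  ]
}}

```text
time: 4.23
tool_pos: [0.4421, -0.1854, 0.1036]
tool_rot: [-0.0, 0.98, 0.199, -0.0]
contact_force: [-0.6, -0.4, -2.2]
gripper_width: 0.75
grasp_force: 68.2
```

>>> {"method": "play_rows", "body": {
  "commands": [
    [0,0,0,0,0,0],
    [0,0,0,0,0,0],
    [0,0,0,0,0,0]
  ]
}}

```text
time: 4.48
tool_pos: [0.4434, -0.1847, 0.104]
tool_rot: [-0.0, 0.98, 0.198, 0.0]
contact_force: [0.4, 0.2, -2.3]
gripper_width: 0.749
grasp_force: 68.1
```

```bash
python3 - <<'E'
import wm; from wm import *
wm.WT=4
s=manip.state(); f=imaging.grab_frame("wrist"); dz=s["tool_pos"][2]-.0581
delta(s,[.4464,-.1854,.066],-67)
T["held"]=(*s["tool_pos"][:2],.083+dz,.0345)
wmeasure(s,f,["held","saucer","wide"],T)
cv2.imwrite("pics/w1.png",f["image"][:,:,::-1])
E
```

```text
pos [ 0.4434 -0.1847  0.104 ] z [ 0.  0. -1.] yawy -67.1 t 4.48 w 63.9 gf 68.1 F [ 0.4  0.2 -2.3]
 shift [ 2.5  1.8 38. ] turn z -0.13620038128195233
held [ 0.4495 -0.182 ] inl0.55 691
saucer [ 0.444  -0.1867] inl0.57 676
wide [ 0.5584 -0.2925] inl0.84 482
```

View pics/w1.png

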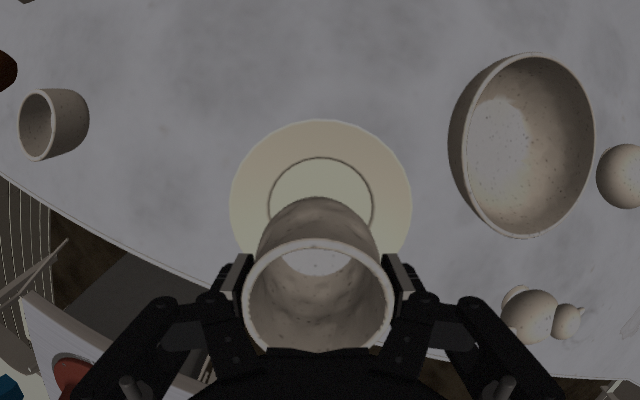

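The tall cup is held upright between the pads over the saucer: rim far edge at (318,240), saucer outline spanning (229..412, 120..). I'll compute the exact offset from these edge points.

```bash
python3 - <<'E'
from wm import *
s=manip.state(); f=imaging.grab_frame("wrist"); dz=s["tool_pos"][2]-.0581; R=tr(s)
def tl(u,v,z): return (R.inv().apply(wray(s,f,np.array(u),np.array(v),z)-s["tool_pos"])*1000).round(1)
print("rim far",tl(318.,239.,.083+dz)); print("rim L/R",tl(242.,300.,.083+dz),tl(394.,300.,.083+dz))
print("sauc top",tl(320.,119.5,.018),tl(229.,205.,.018),tl(412.,205.,.018))
im=f["image"].astype(int); m=(im[...,0]-im[...,2]>4).astype(np.uint8)
cs,_=cv2.findContours(m[:, :],cv2.RETR_EXTERNAL,cv2.CHAIN_APPROX_NONE)
c=max((c for c in cs if cv2.pointPolygonTest(c,(320,140),False)>=0),key=len)[:,0].astype(float)
c=c[(c[:,1]<235)]; P=R.inv().apply(wray(s,f,c[:,0],c[:,1],.018)-s["tool_pos"])
o=least_squares(lambda p:np.hypot(P[:,0]-p[0],P[:,1]-p[1])-.070,[0,0],loss="soft_l1",f_scale=.001); print("saucer tool mm",(o.x*1000).round(1),np.abs(o.fun).mean()*1000,len(c))
E
```

```text
rim far [ 32.    0.2 -24.9]
rim L/R [  3.6 -31.5 -24.9] [  3.7  31.9 -24.9]
sauc top [71.5  1.7 86.1] [  9.7 -66.5  86.1] [ 9.9 71.2 86. ]
saucer tool mm [0.9 2.2] 0.4636019360435569 312
```

>>> {"method": "play_rows", "body": {
  "commands": [
    [2,2,0,0,0,0],
    [0,0,15,0,0,0],
    [0,0,15,0,0,0],
    [0,0,6,0,0,0],
    [0,0,0,0,0,0]
  ]
}}

```text
time: 5.0
tool_pos: [0.4452, -0.1846, 0.0663]
tool_rot: [-0.001, 0.98, 0.199, -0.002]
contact_force: [0.3, 0.2, -3.2]
gripper_width: 0.75
grasp_force: 68.1
```

>>> {"method": "play_rows", "body": {
  "commands": [
    [0,0,0,0,0,0],
    [0,0,0,0,0,0],
    [0,0,0,0,0,0]
  ]
}}

```text
time: 5.25
tool_pos: [0.447, -0.1862, 0.0694]
tool_rot: [0.001, 0.98, 0.199, 0.001]
contact_force: [-1.2, 0.3, -2.8]
gripper_width: 0.752
grasp_force: 68.1
```

>>> {"method": "play_rows", "body": {
  "commands": [
    [0,0,2,0,0,0],
    [0,0,2,0,0,0],
    [0,0,0,0,0,0],
    [0,0,0,0,0,0],
    [0,0,0,0,0,0]
  ]
}}

```text
time: 5.67
tool_pos: [0.4461, -0.1859, 0.0643]
tool_rot: [-0.0, 0.98, 0.198, -0.0]
contact_force: [0.8, -0.5, -3.0]
gripper_width: 0.75
grasp_force: 68.2
```

>>> {"method": "play_rows", "body": {
  "commands": [
    [0,0,1,0,0,0],
    [0,0,0,0,0,0],
    [0,0,0,0,0,0]
  ]
}}

```text
time: 5.92
tool_pos: [0.4463, -0.186, 0.0641]
tool_rot: [0.0, 0.98, 0.199, -0.0]
contact_force: [-3.4, 1.9, 5.1]
gripper_width: 0.749
grasp_force: 69.1
```

>>> {"method": "play_rows", "body": {
  "commands": [
    [0,0,0,0,0,0],
    [0,0,0,0,0,0],
    [0,0,0,0,0,0],
    [0,0,0,0,0,0]
  ],
  "hand": 76
}}

```text
time: 6.25
tool_pos: [0.4463, -0.186, 0.0634]
tool_rot: [0.0, 0.98, 0.199, 0.0]
contact_force: [-0.2, 0.8, -0.9]
gripper_width: 0.895
grasp_force: 0.0
```

>>> {"method": "play_rows", "body": {
  "commands": [
    [0,0,-15,0,0,0],
    [0,0,-40,0,0,0],
    [0,0,-40,0,0,0],
    [0,0,-40,0,0,0],
    [0,0,-25,0,0,0]
  ]
}}

```text
time: 6.67
tool_pos: [0.4474, -0.1866, 0.2281]
tool_rot: [0.002, 0.98, 0.199, 0.002]
contact_force: [0.6, -1.0, 0.1]
gripper_width: 0.891
grasp_force: 0.0
```

>>> {"method": "play_rows", "body": {
  "commands": [
    [0,0,0,0,0,0],
    [0,0,0,0,0,0],
    [0,0,0,0,0,0]
  ]
}}

```text
time: 6.92
tool_pos: [0.4457, -0.1856, 0.2222]
tool_rot: [-0.0, 0.98, 0.199, -0.001]
contact_force: [-0.3, 0.7, 0.1]
gripper_width: 0.892
grasp_force: 0.0
```

```bash
python3 - <<'E'
from h import *
s=manip.state(); delta(s,[.4285,.2955,.224],-50)
f=imaging.grab_frame("wrist"); cv2.imwrite("pics/w2.png",f["image"][:,:,::-1])
E
```

```text
pos [ 0.4457 -0.1856  0.2222] z [-0.001  0.001 -1.   ] yawy -67.1 t 6.92 w 76.2 gf 0.0 F [-0.3  0.7  0.1]
 shift [ 171.4 -449.9   -1.4] turn z -17.095260013965245
```

View pics/w2.png

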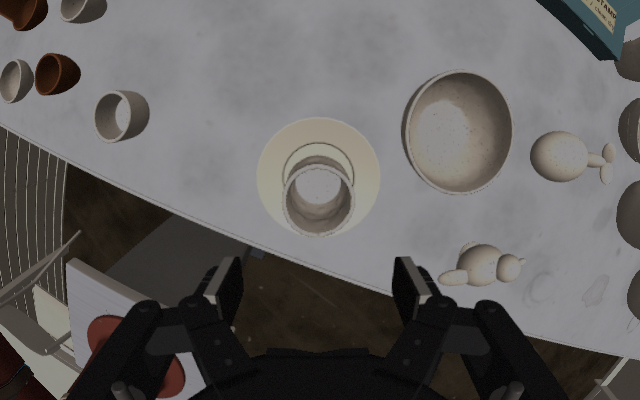

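The tall cup stands in the saucer's centre: rim around (319,200), saucer centre around (318,180), with the offset explained by perspective. Next, the small bowl.

>>> {"method": "play_rows", "body": {
  "commands": [
    [14,-37.5,0,0,0,0],
    [14,-37.5,0,0,0,0],
    [14,-37.5,0,0,0,0],
    [14,-37.5,0,0,0,0],
    [14,-37.5,0,0,0,0]
  ],
  "hand": 82
}}

```text
time: 7.38
tool_pos: [0.4361, 0.0158, 0.2209]
tool_rot: [-0.001, 0.98, 0.198, -0.002]
contact_force: [0.8, -0.4, 0.5]
gripper_width: 0.965
grasp_force: 0.0
```

>>> {"method": "play_rows", "body": {
  "commands": [
    [12,-37.5,0,0,0,0],
    [12,-37.5,0,0,0,0],
    [12,-37.5,0,0,0,0],
    [12,-37.5,0,0,0,0],
    [12,-37.5,0,0,0,0]
  ]
}}

```text
time: 7.8
tool_pos: [0.4182, 0.2118, 0.2209]
tool_rot: [0.0, 0.98, 0.199, -0.002]
contact_force: [0.6, -0.1, 0.5]
gripper_width: 0.958
grasp_force: 0.0
```

>>> {"method": "play_rows", "body": {
  "commands": [
    [0,0,0,0,0,-5.5],
    [0,0,0,0,0,-5.5],
    [0,0,0,0,0,-5.5],
    [0,0,0,0,0,-5.5],
    [0,0,0,0,0,0]
  ]
}}

```text
time: 8.22
tool_pos: [0.4188, 0.21, 0.2207]
tool_rot: [-0.0, 0.924, 0.383, -0.002]
contact_force: [-0.3, 0.5, -0.7]
gripper_width: 0.961
grasp_force: 0.0
```

>>> {"method": "play_rows", "body": {
  "commands": [
    [0,0,0,0,0,0],
    [0,0,0,0,0,0]
  ]
}}

```text
time: 8.38
tool_pos: [0.4194, 0.2099, 0.222]
tool_rot: [-0.0, 0.925, 0.381, -0.001]
contact_force: [-0.1, -0.9, 0.1]
gripper_width: 0.96
grasp_force: 0.0
```

```bash
python3 - <<'E'
import wm; from wm import *
s=manip.state(); f=imaging.grab_frame("wrist"); delta(s,[.4285,.2955,.03],-45)
for t in (3,6):
    wm.WT=t; wmeasure(s,f,["small","short","egg"],T)
cv2.imwrite("pics/w3.png",f["image"][:,:,::-1])
E
```

```text
pos [0.4194 0.2099 0.222 ] z [-0.002 -0.001 -1.   ] yawy -45.2 t 8.38 w 82.0 gf 0.0 F [-0.1 -0.9  0.1]
 shift [ 67.1 -54.2 191.9] turn z -0.21789890201668527
small [0.4276 0.3008] inl1.00 189
short [0.4343 0.0585] inl0.28 264
egg [0.5543 0.1821] inl0.93 162
small [0.4274 0.3004] inl0.95 194
short [0.433  0.0619] inl0.36 242
egg [0.5537 0.1825] inl1.00 170
```

View pics/w3.png

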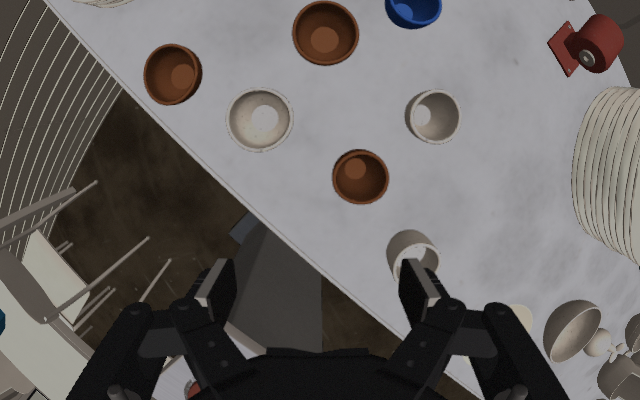

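The small bowl (260,119) fits its 68 mm rim with inlier fraction 1.00, at (0.4275, 0.3005). I'll pick it.

>>> {"method": "play_rows", "body": {
  "commands": [
    [23.2,-19.5,0,0,0,0],
    [23.2,-19.5,0,0,0,0],
    [23.2,-19.5,0,0,0,0],
    [0,0,35,0,0,0],
    [0,0,35,0,0,0]
  ]
}}

```text
time: 8.85
tool_pos: [0.4299, 0.303, 0.1553]
tool_rot: [-0.0, 0.924, 0.382, 0.003]
contact_force: [-0.1, -0.2, -2.1]
gripper_width: 0.961
grasp_force: 0.0
```

>>> {"method": "play_rows", "body": {
  "commands": [
    [0,0,35,0,0,0],
    [0,0,0,0,0,0],
    [0,0,0,0,0,0],
    [0,0,0,0,0,0]
  ]
}}

```text
time: 9.18
tool_pos: [0.429, 0.3011, 0.1202]
tool_rot: [-0.0, 0.924, 0.382, 0.001]
contact_force: [0.6, 0.8, -0.2]
gripper_width: 0.961
grasp_force: 0.0
```

```bash
python3 - <<'E'
import wm; from wm import *
s=manip.state(); f=imaging.grab_frame("wrist"); delta(s,[.4275,.3005,.036],-45)
for t in (3,6):
    wm.WT=t; wmeasure(s,f,["small","egg"],T)
E
```

```text
pos [0.429  0.3011 0.1202] z [ 0.002  0.001 -1.   ] yawy -45.1 t 9.18 w 82.1 gf 0.0 F [ 0.6  0.8 -0.2]
 shift [-1.6 -0.7 84.2] turn z -0.14061226293216578
small [0.4284 0.3017] inl1.00 261
egg [0.5549 0.1832] inl0.83 136
small [0.4284 0.3018] inl1.00 263
egg [0.5542 0.184 ] inl0.86 140
```

Centred within 1 mm. I'll go down and grip.

>>> {"method": "play_rows", "body": {
  "commands": [
    [0,0,35,0,0,0],
    [0,0,35,0,0,0],
    [0,0,14,0,0,0],
    [0,0,0,0,0,0],
    [0,0,0,0,0,0]
  ]
}}

```text
time: 9.65
tool_pos: [0.4292, 0.3012, 0.0362]
tool_rot: [-0.0, 0.924, 0.382, 0.001]
contact_force: [-0.2, -0.1, 0.3]
gripper_width: 0.961
grasp_force: 0.0
```

>>> {"method": "play_rows", "body": {
  "commands": [
    [0,0,0,0,0,0],
    [0,0,0,0,0,0]
  ]
}}

```text
time: 9.82
tool_pos: [0.4301, 0.3018, 0.0374]
tool_rot: [-0.0, 0.924, 0.382, 0.003]
contact_force: [0.2, 0.9, 0.9]
gripper_width: 0.961
grasp_force: 0.0
```

>>> {"method": "play_rows", "body": {
  "commands": [
    [0,0,0,0,0,0],
    [0,0,0,0,0,0],
    [0,0,0,0,0,0],
    [0,0,0,0,0,0],
    [0,0,0,0,0,0]
  ],
  "hand": 55
}}

```text
time: 10.23
tool_pos: [0.4297, 0.3018, 0.0374]
tool_rot: [-0.0, 0.924, 0.382, 0.002]
contact_force: [-1.6, -1.0, 9.0]
gripper_width: 0.766
grasp_force: 66.4
```

>>> {"method": "play_rows", "body": {
  "commands": [
    [0,0,0,0,0,0],
    [0,0,0,0,0,0]
  ]
}}

```text
time: 10.4
tool_pos: [0.4298, 0.3018, 0.0374]
tool_rot: [-0.0, 0.924, 0.382, 0.002]
contact_force: [-2.4, 0.1, 8.7]
gripper_width: 0.771
grasp_force: 66.4
```

>>> {"method": "play_rows", "body": {
  "commands": [
    [0,0,-20,0,0,0],
    [0,0,-35,0,0,0],
    [0,0,-35,0,0,0],
    [0,0,-35,0,0,0],
    [0,0,-35,0,0,0]
  ]
}}

```text
time: 10.82
tool_pos: [0.4276, 0.3006, 0.1964]
tool_rot: [-0.0, 0.924, 0.382, 0.0]
contact_force: [0.7, 0.6, -2.0]
gripper_width: 0.77
grasp_force: 67.9
```

>>> {"method": "play_rows", "body": {
  "commands": [
    [-27.7,29.8,0,0,0,0],
    [-27.7,29.8,0,0,0,0],
    [-27.7,29.8,0,0,0,0],
    [-27.7,29.8,0,0,0,0],
    [-27.7,29.8,0,0,0,0]
  ]
}}

```text
time: 11.23
tool_pos: [0.4346, 0.0959, 0.1949]
tool_rot: [0.0, 0.924, 0.382, 0.001]
contact_force: [1.3, -0.3, -0.8]
gripper_width: 0.764
grasp_force: 67.9
```

>>> {"method": "play_rows", "body": {
  "commands": [
    [-27.7,29.8,0,0,0,0],
    [-27.7,29.8,0,0,0,0],
    [-27.7,29.8,0,0,0,0],
    [-27.7,29.8,0,0,0,0],
    [-27.7,29.8,0,0,0,0]
  ]
}}

```text
time: 11.65
tool_pos: [0.4417, -0.1079, 0.195]
tool_rot: [0.001, 0.924, 0.382, 0.001]
contact_force: [1.4, 0.4, -0.8]
gripper_width: 0.769
grasp_force: 67.9
```

>>> {"method": "play_rows", "body": {
  "commands": [
    [0,0,0,0,0,0],
    [0,0,0,0,0,0],
    [0,0,0,0,0,0],
    [0,0,0,0,0,0]
  ]
}}

```text
time: 11.98
tool_pos: [0.442, -0.1048, 0.1943]
tool_rot: [-0.0, 0.924, 0.383, 0.0]
contact_force: [-0.5, 0.1, -1.9]
gripper_width: 0.765
grasp_force: 67.9
```

```bash
python3 - <<'E'
import wm; from wm import *
s=manip.state(); f=imaging.grab_frame("wrist"); delta(s,[.4463,-.186,.109],-45)
T["tall2"]=(.4463,-.186,.089,.0345)
for t in (3,6):
    wm.WT=t; wmeasure(s,f,["saucer","tall2","wide"],T)
cv2.imwrite("pics/w4.png",f["image"][:,:,::-1])
E
```

```text
pos [ 0.442  -0.1048  0.1943] z [-0.  0. -1.] yawy -45.0 t 11.98 w 65.3 gf 67.9 F [-0.5  0.1 -1.9]
 shift [-54.5  60.5  85.2] turn z -0.002741872534144818
saucer [ 0.4449 -0.1859] inl0.46 456
tall2 [ 0.425  -0.1922] inl0.18 275
wide [ 0.5583 -0.2906] inl0.70 304
saucer [ 0.446  -0.1843] inl0.37 578
tall2 [ 0.4245 -0.1737] inl0.20 273
wide [ 0.5582 -0.2894] inl0.67 305
```

View pics/w4.png

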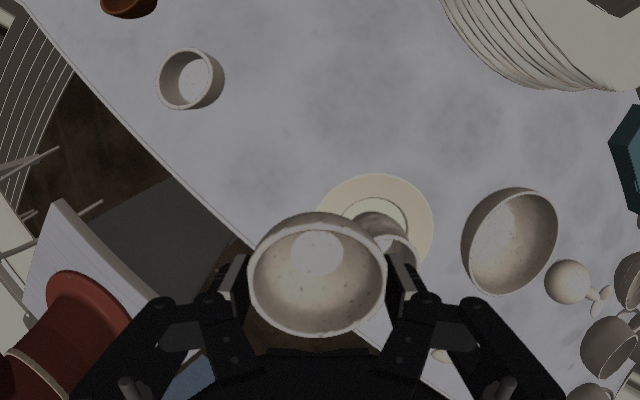

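The small bowl is held level: rim (248..388, 222..335). The tall cup is partly hidden behind it at about (400,250). I'll get the cup's centre from the earlier unobstructed view w2 and the bowl's offset from this one.

```bash
python3 - <<'E'
import wm; from wm import *
s=manip.state(); f=imaging.grab_frame("wrist"); R=tr(s)
def fit(s,f,P0,z,r,keep):
    im=f["image"].astype(int); m=(im[...,0]-im[...,2]>4).astype(np.uint8)
def tl(u,v,z): return (R.inv().apply(wray(s,f,np.array(u),np.array(v),z)-s["tool_pos"])*1000).round(1)
z=.043+s["tool_pos"][2]-.0374
for p in ((248.,276.),(388.,276.),(318.,222.),(318.,336.)): print("rim",p,tl(*p,z))
s2=dict(tool_pos=np.array([.4457,-.1856,.2222]),tool_rot=[0,.98,.199,0]); R=tr(s2); s=s2
f2=dict(f,image=cv2.imread("pics/w2.png")[:,:,::-1])
T["tall2"]=(.4463,-.186,.089,.0345)
wm.WT=4; wmeasure(s2,f2,["saucer","wide"],T)
# tall rim: edge pixels in a window on the lower/side outline
for p in ((284.,197.),(355.,197.),(319.,164.),(319.,237.)): print("cup",p,wray(s2,f2,np.array(p[0]),np.array(p[1]),.089).round(4))
g=cv2.cvtColor(f2["image"][140:260,250:390],cv2.COLOR_RGB2BGR); cv2.imwrite("pics/w2c.png",cv2.resize(g,None,fx=4,fy=4,interpolation=cv2.INTER_CUBIC))
E
```

```text
rim (248.0, 276.0) [  4.  -32.4  -5.6]
rim (388.0, 276.0) [ 4.  33.4 -5.6]
rim (318.0, 222.0) [31.4  0.4 -5.6]
rim (318.0, 336.0) [-32.6   0.5  -5.6]
saucer [ 0.447  -0.1857] inl1.00 345
wide [ 0.5593 -0.2939] inl1.00 342
cup (284.0, 197.0) [ 0.4363 -0.1576  0.089 ]
cup (355.0, 197.0) [ 0.4609 -0.2156  0.089 ]
cup (319.0, 164.0) [ 0.4756 -0.1746  0.089 ]
cup (319.0, 237.0) [ 0.4131 -0.2012  0.089 ]
```

View pics/w2c.png

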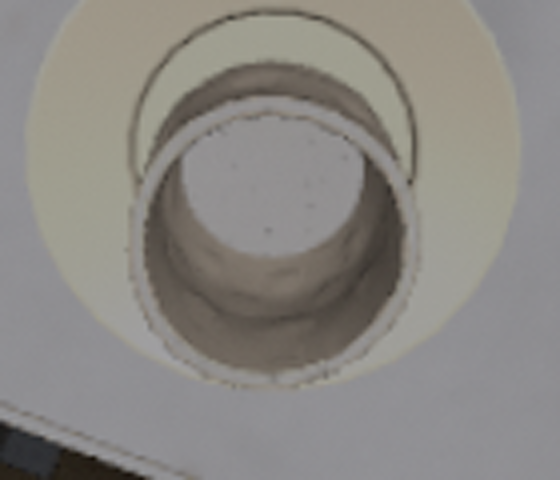

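>>> {"method": "play_rows", "body": {
  "commands": [
    [-28,29.8,0,0,0,0],
    [-28,29.8,0,0,0,0],
    [0,0,25,0,0,0],
    [0,0,25,0,0,0],
    [0,0,0,0,0,0]
  ]
}}

```text
time: 12.5
tool_pos: [0.4418, -0.1853, 0.1391]
tool_rot: [-0.004, 0.924, 0.382, -0.003]
contact_force: [-1.9, 0.8, -2.5]
gripper_width: 0.767
grasp_force: 67.9
```

>>> {"method": "play_rows", "body": {
  "commands": [
    [0,0,0,0,0,0],
    [0,0,0,0,0,0],
    [0,0,0,0,0,0]
  ]
}}

```text
time: 12.75
tool_pos: [0.4457, -0.1875, 0.1463]
tool_rot: [0.001, 0.924, 0.383, 0.001]
contact_force: [-0.1, 1.0, -1.9]
gripper_width: 0.769
grasp_force: 67.9
```

```bash
python3 - <<'E'
from h import *
s=manip.state(); delta(s,[.4445,-.1873,.1094],-45)
E
```

```text
pos [ 0.4457 -0.1875  0.1463] z [ 0.003 -0.002 -1.   ] yawy -45.0 t 12.75 w 65.7 gf 67.9 F [-0.1  1.  -1.9]
 shift [-0.8 -1.1 36.9] turn z -0.002601840608264183
```

>>> {"method": "play_rows", "body": {
  "commands": [
    [0,0,15,0,0,0],
    [0,0,12,0,0,0],
    [0,0,5,0,0,0],
    [0,0,0,0,0,0],
    [0,0,0,0,0,0]
  ]
}}

```text
time: 13.17
tool_pos: [0.4444, -0.1874, 0.1123]
tool_rot: [-0.0, 0.924, 0.382, -0.0]
contact_force: [-0.2, 1.1, -2.1]
gripper_width: 0.766
grasp_force: 68.0
```

>>> {"method": "play_rows", "body": {
  "commands": [
    [0,0,2,0,0,0],
    [0,0,0,0,0,0],
    [0,0,1,0,0,0],
    [0,0,0,0,0,0],
    [0,0,0,0,0,0]
  ]
}}

```text
time: 13.58
tool_pos: [0.4449, -0.1878, 0.1098]
tool_rot: [0.0, 0.924, 0.382, 0.0]
contact_force: [-0.3, 0.9, 0.2]
gripper_width: 0.762
grasp_force: 68.2
```

>>> {"method": "play_rows", "body": {
  "commands": [
    [0,0,0.5,0,0,0],
    [0,0,0,0,0,0],
    [0,0,0,0,0,0]
  ]
}}

```text
time: 13.83
tool_pos: [0.445, -0.1879, 0.1095]
tool_rot: [0.0, 0.924, 0.382, 0.0]
contact_force: [-0.5, 1.9, 4.2]
gripper_width: 0.766
grasp_force: 68.5
```

>>> {"method": "play_rows", "body": {
  "commands": [
    [0,0,0,0,0,0],
    [0,0,0,0,0,0],
    [0,0,0,0,0,0],
    [0,0,0,0,0,0]
  ],
  "hand": 78
}}

```text
time: 14.17
tool_pos: [0.4442, -0.1876, 0.1084]
tool_rot: [-0.0, 0.924, 0.382, -0.0]
contact_force: [-0.4, 0.1, -0.5]
gripper_width: 0.913
grasp_force: 0.0
```

>>> {"method": "play_rows", "body": {
  "commands": [
    [0,0,-15,0,0,0],
    [0,0,-30,0,0,0],
    [0,0,-35,0,0,0],
    [0,0,-30,0,0,0],
    [0,0,0,0,0,0]
  ]
}}

```text
time: 14.58
tool_pos: [0.4475, -0.1895, 0.2265]
tool_rot: [0.005, 0.924, 0.382, 0.004]
contact_force: [0.2, -0.1, 1.0]
gripper_width: 0.914
grasp_force: 0.0
```

>>> {"method": "play_rows", "body": {
  "commands": [
    [0,0,0,0,0,0],
    [0,0,0,0,0,0]
  ]
}}

```text
time: 14.75
tool_pos: [0.4442, -0.1875, 0.218]
tool_rot: [-0.0, 0.924, 0.382, -0.0]
contact_force: [0.0, -0.2, 0.4]
gripper_width: 0.915
grasp_force: 0.0
```

```bash
python3 - <<'E'
from wm import *
s=manip.state(); delta(s,[.434,.060,.22],-67)
f=imaging.grab_frame("wrist"); g=imaging.grab_frame("scene")
a=cv2.resize(f["image"][100:300,220:480,::-1],None,fx=2,fy=2); b=cv2.resize(g["image"][110:230,300:430,::-1],(433,400))
b=b[:,:280]
cv2.imwrite("pics/w5.png",np.hstack([a,b]))
E
```

```text
pos [ 0.4442 -0.1875  0.218 ] z [-0.001  0.    -1.   ] yawy -45.1 t 14.75 w 78.1 gf 0.0 F [ 0.  -0.2  0.4]
 shift [ 167.5 -182.5   -1.9] turn z 21.90325020258608
```

View pics/w5.png

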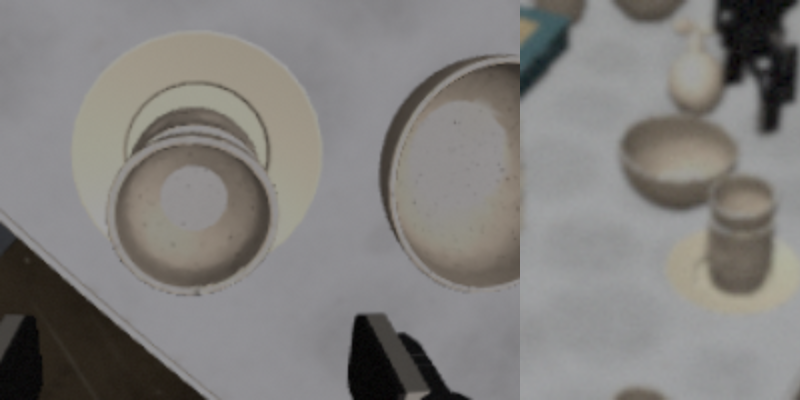

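The small bowl is nested level in the tall cup, and that cup stands in the saucer; both the wrist and scene crops agree. Next is the short cup. I'll also measure the fingertip depth, because the fingers must fit inside the wide bowl.

>>> {"method": "play_rows", "body": {
  "commands": [
    [25,-30,0,0,0,0],
    [25,-30,0,0,0,0],
    [25,-30,0,0,0,0],
    [25,-30,0,0,0,0],
    [25,-30,0,0,0,0]
  ]
}}

```text
time: 15.27
tool_pos: [0.4258, 0.0085, 0.2169]
tool_rot: [-0.001, 0.924, 0.381, -0.001]
contact_force: [0.6, 0.2, 0.1]
gripper_width: 0.912
grasp_force: 0.0
```

>>> {"method": "play_rows", "body": {
  "commands": [
    [0,0,0,0,0,0],
    [0,0,0,0,0,0],
    [0,0,0,0,0,0]
  ],
  "hand": 62
}}

```text
time: 15.52
tool_pos: [0.4266, 0.0068, 0.2176]
tool_rot: [-0.0, 0.924, 0.382, -0.001]
contact_force: [-0.9, -0.1, 1.4]
gripper_width: 0.726
grasp_force: 0.0
```

```bash
python3 - <<'E'
import wm; from wm import *
s=manip.state(); f=imaging.grab_frame("wrist"); delta(s,[.434,.060,.05],-45)
for t in (3,6):
    wm.WT=t; wmeasure(s,f,["short","egg","wide"],T)
a=f["image"][:,:,::-1]; cv2.imwrite("pics/w6.png",np.hstack([cv2.resize(a[220:345,200:330],None,fx=3,fy=3,interpolation=cv2.INTER_CUBIC),cv2.resize(a[220:345,310:440],None,fx=3,fy=3,interpolation=cv2.INTER_CUBIC)]))
E
```

```text
pos [0.4266 0.0068 0.2176] z [-0.002 -0.    -1.   ] yawy -45.1 t 15.52 w 62.0 gf 0.0 F [-0.9 -0.1  1.4]
 shift [ 43.1 -32.2 167.5] turn z -0.05324707335438461
short [0.4356 0.0638] inl1.00 173
egg [0.5542 0.1746] inl0.72 72
wide [ 0.5579 -0.2872] inl0.32 238
short [0.4356 0.0638] inl1.00 172
egg [0.5544 0.1746] inl0.74 70
wide [ 0.5576 -0.2862] inl0.34 240
```

View pics/w6.png

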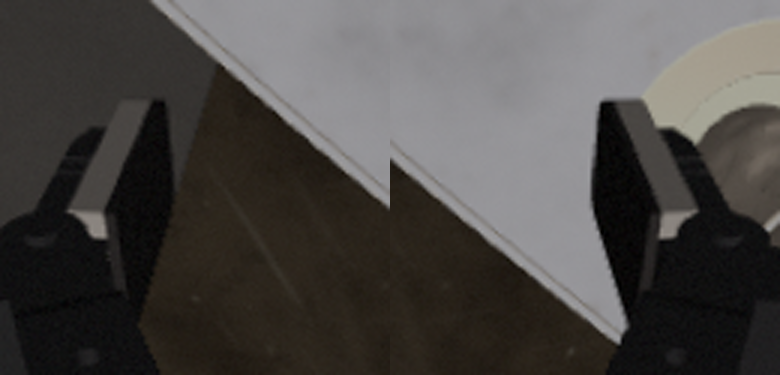

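Each finger shows its pad's front face. The tip inner corners are at (255,253) on the left and (380,253) on the right. I'll solve for the tip depth with the pad faces at y = ±31 mm.

```bash
python3 - <<'E'
from wm import *
f=imaging.grab_frame("wrist")
def tool(u,v,y):
    x=(u-f["cx"])/f["fx"]; q=(v-f["cy"])/f["fy"]; r=np.hypot(x,q); d=f["mount"][:3,:3]@np.array([x*np.sin(r)/r,q*np.sin(r)/r,np.cos(r)]); c=f["mount"][:3,3]
    return ((c+d*(y/1000-c[1])/d[1])*1000).round(1)
for u,v,y in ((255,253.3,-31),(380,253.3,31),(239.3,298.3,-31)): print(tool(u,v,y))
for u,v,y in ((230,262,-42.7),(404,262,42.7)): print("open",tool(u,v,y))
E
```

```text
[  9.5 -31.    7.6]
[10.6 31.   5.4]
[  7.4 -31.  -29. ]
open [  7.4 -42.7   1.4]
open [ 7.5 42.7  1.5]
```

>>> {"method": "play_rows", "body": {
  "commands": [
    [23.3,-17,0,0,0,0],
    [23.3,-17,0,0,0,0],
    [0,0,35,0,0,0],
    [0,0,35,0,0,0],
    [0,0,0,0,0,0]
  ],
  "hand": 78
}}

```text
time: 16.03
tool_pos: [0.4317, 0.063, 0.1415]
tool_rot: [-0.003, 0.925, 0.381, -0.006]
contact_force: [-2.3, -0.9, -1.9]
gripper_width: 0.914
grasp_force: 0.0
```

>>> {"method": "play_rows", "body": {
  "commands": [
    [0,0,0,0,0,0],
    [0,0,0,0,0,0],
    [0,0,0,0,0,0]
  ]
}}

```text
time: 16.28
tool_pos: [0.4378, 0.0631, 0.1514]
tool_rot: [0.001, 0.924, 0.381, 0.002]
contact_force: [-0.4, -0.4, 0.6]
gripper_width: 0.911
grasp_force: 0.0
```

```bash
python3 - <<'E'
import wm; from wm import *
s=manip.state(); f=imaging.grab_frame("wrist"); delta(s,[.4356,.0638,.047],-45)
wm.WT=4; wmeasure(s,f,["short"],T)
E
```

```text
pos [0.4378 0.0631 0.1514] z [ 0.004 -0.    -1.   ] yawy -45.2 t 16.28 w 77.8 gf 0.0 F [-0.4 -0.4  0.6]
 shift [ -1.3  -2.4 104.4] turn z -0.18196492616991122
short [0.437  0.0662] inl0.89 218
```

>>> {"method": "play_rows", "body": {
  "commands": [
    [0.5,-2.2,30,0,0,0],
    [0,0,35,0,0,0],
    [0,0,30,0,0,0],
    [0,0,9,0,0,0],
    [0,0,0,0,0,0]
  ]
}}

```text
time: 16.75
tool_pos: [0.4336, 0.0656, 0.0434]
tool_rot: [-0.001, 0.924, 0.382, -0.002]
contact_force: [-0.5, 0.2, 0.1]
gripper_width: 0.912
grasp_force: 0.0
```

>>> {"method": "play_rows", "body": {
  "commands": [
    [0,0,0,0,0,0],
    [0,0,0,0,0,0],
    [0,0,0,0,0,0]
  ]
}}

```text
time: 17.0
tool_pos: [0.4371, 0.0657, 0.0474]
tool_rot: [0.001, 0.924, 0.382, 0.002]
contact_force: [-0.2, 0.1, -0.6]
gripper_width: 0.916
grasp_force: 0.0
```

>>> {"method": "play_rows", "body": {
  "commands": [
    [0,0,0,0,0,0],
    [0,0,0,0,0,0],
    [0,0,0,0,0,0],
    [0,0,0,0,0,0],
    [0,0,0,0,0,0]
  ],
  "hand": 48
}}

```text
time: 17.42
tool_pos: [0.4366, 0.0657, 0.047]
tool_rot: [0.001, 0.924, 0.382, 0.001]
contact_force: [-0.7, -0.2, 6.5]
gripper_width: 0.657
grasp_force: 63.2
```

>>> {"method": "play_rows", "body": {
  "commands": [
    [0,0,0,0,0,0],
    [0,0,-10,0,0,0],
    [0,0,-30,0,0,0],
    [0,0,-30,0,0,0],
    [0,0,-20,0,0,0]
  ]
}}

```text
time: 17.83
tool_pos: [0.4356, 0.0658, 0.1377]
tool_rot: [0.001, 0.924, 0.382, 0.001]
contact_force: [0.5, 0.2, -1.8]
gripper_width: 0.658
grasp_force: 64.6
```

>>> {"method": "play_rows", "body": {
  "commands": [
    [0,0,-40,0,0,0],
    [0,0,0,0,0,0],
    [0,0,0,0,0,0]
  ]
}}

```text
time: 18.08
tool_pos: [0.4366, 0.0658, 0.1782]
tool_rot: [0.001, 0.924, 0.382, 0.003]
contact_force: [-0.1, 0.0, -2.0]
gripper_width: 0.658
grasp_force: 64.6
```

```bash
python3 - <<'E'
from h import *
s=manip.state(); delta(s,[.559,-.293,.17],-45)
E
```

```text
pos [0.4366 0.0658 0.1782] z [ 0.007 -0.    -1.   ] yawy -45.1 t 18.08 w 56.2 gf 64.6 F [-0.1  0.  -2. ]
 shift [-166.7  340.4    9.1] turn z -0.08550908517901235
```

>>> {"method": "play_rows", "body": {
  "commands": [
    [-14,35,0,0,0,0],
    [-14,35,0,0,0,0],
    [-14,35,0,0,0,0],
    [-14,35,0,0,0,0],
    [-14,35,0,0,0,0]
  ]
}}

```text
time: 18.5
tool_pos: [0.508, -0.1089, 0.1726]
tool_rot: [-0.001, 0.924, 0.382, -0.001]
contact_force: [0.9, 0.1, -1.7]
gripper_width: 0.657
grasp_force: 64.7
```

>>> {"method": "play_rows", "body": {
  "commands": [
    [-22,35,0,0,0,0],
    [-22,35,0,0,0,0],
    [-22,35,0,0,0,0],
    [-22,35,0,0,0,0],
    [0,0,0,0,0,0]
  ]
}}

```text
time: 18.92
tool_pos: [0.5449, -0.2749, 0.1724]
tool_rot: [0.0, 0.925, 0.379, -0.001]
contact_force: [-0.5, 0.4, -0.4]
gripper_width: 0.659
grasp_force: 64.9
```

>>> {"method": "play_rows", "body": {
  "commands": [
    [0,0,0,0,0,0],
    [0,0,0,0,0,0],
    [0,0,0,0,0,0]
  ]
}}

```text
time: 19.17
tool_pos: [0.5447, -0.2675, 0.1734]
tool_rot: [-0.001, 0.924, 0.382, -0.001]
contact_force: [0.3, 0.6, -1.9]
gripper_width: 0.659
grasp_force: 64.9
```

```bash
python3 - <<'E'
import wm; from wm import *
s=manip.state(); f=imaging.grab_frame("wrist"); delta(s,[.559,-.293,.053],-45)
T["held"]=(*s["tool_pos"][:2],.051+s["tool_pos"][2]-.047,.030)
for t in(3,6): wm.WT=t; wmeasure(s,f,["wide","held"],T)
cv2.imwrite("pics/w7.png",f["image"][:,:,::-1])
E
```

```text
pos [ 0.5447 -0.2675  0.1734] z [-0.002  0.002 -1.   ] yawy -45.0 t 19.17 w 56.2 gf 64.9 F [ 0.3  0.6 -1.9]
 shift [ -7.8  28.5 120.3] turn z -0.03836426705598228
wide [ 0.5582 -0.2962] inl0.56 529
held [ 0.5433 -0.2708] inl0.36 537
wide [ 0.5591 -0.2938] inl0.42 672
held [ 0.543  -0.2702] inl0.54 763
```

View pics/w7.png

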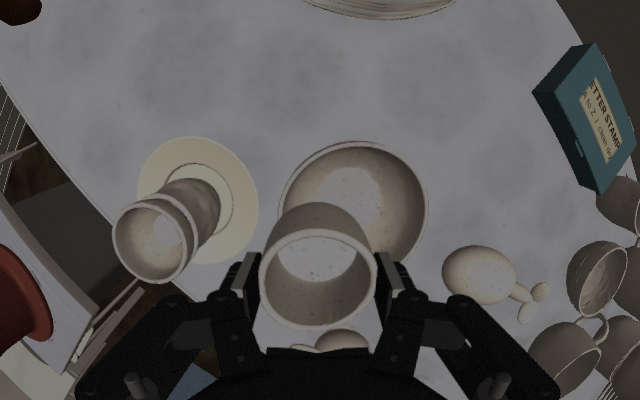

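The short cup is held level (rim 258..378, 230..333). The wide bowl is behind it (rim top (353,142), left (279,210), right (428,205)). I'll compute the offsets from the edges.

```bash
python3 - <<'E'
from wm import *
s=manip.state(); f=imaging.grab_frame("wrist"); R=tr(s)
L=lambda c,z:(R.inv().apply(wray(s,f,np.array(c)[:,0],np.array(c)[:,1],z)-s["tool_pos"])*1000)
z=.051+s["tool_pos"][2]-.047
print("rim",L([(258.,278.),(378.,278.),(318.,229.),(318.,333.)],z).round(1))
im=f["image"].astype(int); m=(im[...,0]-im[...,2]>4).astype(np.uint8); m=cv2.morphologyEx(m,cv2.MORPH_CLOSE,np.ones((3,3),np.uint8))
cs,_=cv2.findContours(m,cv2.RETR_EXTERNAL,cv2.CHAIN_APPROX_NONE)
c=np.vstack(cs)[:,0].astype(float); c=c[(c[:,1]<250)&(c[:,0]>268)&(c[:,0]<435)&(c[:,1]>130)]
P=L(c,.065)
o=least_squares(lambda p:np.hypot(P[:,0]-p[0],P[:,1]-p[1])-64,[-8,28],loss="soft_l1",f_scale=1); print("bowl tool",o.x.round(1),"inl",(abs(np.hypot(*(P[:,:2]-o.x).T)-64)<2).mean(),len(P))
E
```

```text
rim [[  2.1 -28.1  -3.9]
 [  2.2  29.   -4.1]
 [ 27.6   0.4  -4. ]
 [-31.9   0.5  -4. ]]
bowl tool [-10.   30.1] inl 0.8737201365187713 293
```

>>> {"method": "play_rows", "body": {
  "commands": [
    [-7,29,0,0,0,0],
    [0,0,25,0,0,0],
    [0,0,30,0,0,0],
    [0,0,25,0,0,0],
    [0,0,0,0,0,0]
  ]
}}

```text
time: 19.68
tool_pos: [0.5573, -0.2909, 0.0882]
tool_rot: [-0.005, 0.924, 0.383, -0.003]
contact_force: [-1.2, 1.4, -3.2]
gripper_width: 0.66
grasp_force: 65.0
```

>>> {"method": "play_rows", "body": {
  "commands": [
    [0,0,0,0,0,0],
    [0,0,0,0,0,0],
    [0,0,0,0,0,0]
  ]
}}

```text
time: 19.93
tool_pos: [0.5625, -0.295, 0.0978]
tool_rot: [0.002, 0.924, 0.382, 0.001]
contact_force: [0.4, -0.7, -1.9]
gripper_width: 0.661
grasp_force: 65.0
```

```bash
python3 - <<'E'
from h import *
s=manip.state(); delta(s,np.array([.5447,-.2675,.052])+np.array([-.007*.707+.029*.707,-.007*.707-.029*.707,0]),-45)
E
```

```text
pos [ 0.5625 -0.295   0.0978] z [ 0.004 -0.003 -1.   ] yawy -45.1 t 19.93 w 56.4 gf 65.0 F [ 0.4 -0.7 -1.9]
 shift [-0.2 -3.2 45.8] turn z -0.06182679139593006
```

>>> {"method": "play_rows", "body": {
  "commands": [
    [0,-2,15,0,0,0],
    [0,0,15,0,0,0],
    [0,0,8,0,0,0],
    [0,0,0,0,0,0],
    [0,0,0,0,0,0]
  ]
}}

```text
time: 20.35
tool_pos: [0.5591, -0.2927, 0.0561]
tool_rot: [-0.001, 0.924, 0.382, -0.0]
contact_force: [-0.2, 1.4, -1.5]
gripper_width: 0.658
grasp_force: 65.0
```

>>> {"method": "play_rows", "body": {
  "commands": [
    [0,0,2,0,0,0],
    [0,0,0,0,0,0],
    [0,0,0,0,0,0]
  ]
}}

```text
time: 20.6
tool_pos: [0.5599, -0.2933, 0.0554]
tool_rot: [0.0, 0.924, 0.382, 0.0]
contact_force: [-0.4, 0.2, -1.3]
gripper_width: 0.658
grasp_force: 65.0
```

```bash
python3 - <<'E'
from h import *
s=manip.state(); delta(s,np.array([.5447,-.2675,.052])+np.array([-.007*.707+.029*.707,-.007*.707-.029*.707,0]),-45)
E
```

```text
pos [ 0.5599 -0.2933  0.0554] z [ 0.001 -0.001 -1.   ] yawy -45.1 t 20.6 w 56.2 gf 65.0 F [-0.4  0.2 -1.3]
 shift [ 0.5 -0.   3.4] turn z -0.09478728356336319
```

>>> {"method": "play_rows", "body": {
  "commands": [
    [0,0,1.5,0,0,0],
    [0,0,0,0,0,0],
    [0,0,1,0,0,0],
    [0,0,0,0,0,0],
    [0,0,0,0,0,0]
  ]
}}

```text
time: 21.02
tool_pos: [0.5595, -0.293, 0.0523]
tool_rot: [-0.0, 0.924, 0.382, -0.0]
contact_force: [0.5, 0.3, -1.5]
gripper_width: 0.66
grasp_force: 65.0
```

>>> {"method": "play_rows", "body": {
  "commands": [
    [0,0,1,0,0,0],
    [0,0,0,0,0,0],
    [0,0,0,0,0,0]
  ]
}}

```text
time: 21.27
tool_pos: [0.5597, -0.293, 0.0521]
tool_rot: [0.0, 0.924, 0.382, 0.0]
contact_force: [-3.0, 0.9, 4.7]
gripper_width: 0.657
grasp_force: 65.7
```

Floor contact at the expected height. I'll release with a small opening and rise.

>>> {"method": "play_rows", "body": {
  "commands": [
    [0,0,0,0,0,0],
    [0,0,0,0,0,0],
    [0,0,0,0,0,0]
  ],
  "hand": 63
}}

```text
time: 21.52
tool_pos: [0.5597, -0.2931, 0.0512]
tool_rot: [0.0, 0.924, 0.382, 0.0]
contact_force: [-0.0, -0.1, 0.5]
gripper_width: 0.739
grasp_force: 0.0
```

>>> {"method": "play_rows", "body": {
  "commands": [
    [0,0,-10,0,0,0],
    [0,0,-15,0,0,0],
    [0,0,-40,0,0,0],
    [0,0,-40,0,0,0],
    [0,0,-40,0,0,0]
  ]
}}

```text
time: 21.93
tool_pos: [0.5594, -0.2929, 0.1992]
tool_rot: [0.0, 0.924, 0.382, 0.0]
contact_force: [0.4, -2.0, 0.5]
gripper_width: 0.739
grasp_force: 0.0
```

>>> {"method": "play_rows", "body": {
  "commands": [
    [0,0,0,0,0,0],
    [0,0,0,0,0,0],
    [0,0,0,0,0,0]
  ],
  "hand": 74
}}

```text
time: 22.18
tool_pos: [0.5597, -0.2931, 0.1977]
tool_rot: [0.001, 0.924, 0.382, 0.001]
contact_force: [-0.5, 0.1, -0.1]
gripper_width: 0.869
grasp_force: 0.0
```

```bash
python3 - <<'E'
import wm; from wm import *
s=manip.state(); delta(s,[.5545,.182,.2],-45)
f=imaging.grab_frame("wrist"); cv2.imwrite("pics/w8.png",f["image"][:,:,::-1]); np.save("w8pose.npy",np.r_[s["tool_pos"],s["tool_rot"]])
wm.WT=4; wmeasure(s,f,["wide","saucer"],T)
E
```

```text
pos [ 0.5597 -0.2931  0.1977] z [ 0.002 -0.001 -1.   ] yawy -45.1 t 22.18 w 74.2 gf 0.0 F [-0.5  0.1 -0.1]
 shift [ 331.7 -340.2   -2.8] turn z -0.09076824937172034
wide [ 0.5595 -0.2957] inl1.00 419
saucer [ 0.4446 -0.1851] inl0.78 332
```

View pics/w8.png

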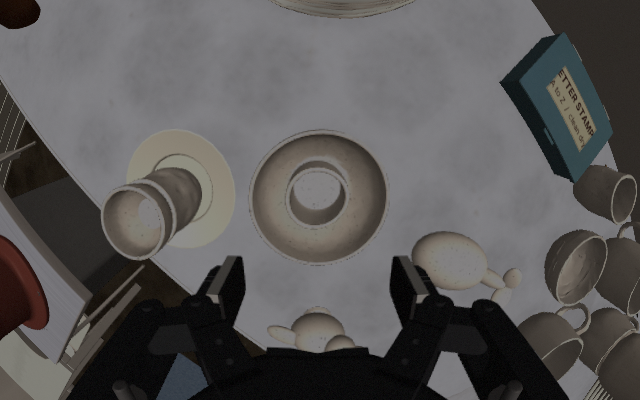

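The short cup stands centred in the wide bowl: cup rim (286..349, 168..229), bowl rim (249..391, 129..265). The other set, bird and whale are undisturbed. Now the white egg cup.

>>> {"method": "play_rows", "body": {
  "commands": [
    [22,-28,0,0,0,0],
    [22,-28,0,0,0,0],
    [22,-28,0,0,0,0],
    [22,-28,0,0,0,0],
    [22,-28,0,0,0,0]
  ]
}}

```text
time: 22.65
tool_pos: [0.5369, -0.1143, 0.1938]
tool_rot: [-0.001, 0.924, 0.382, -0.002]
contact_force: [-0.6, 0.1, -0.0]
gripper_width: 0.868
grasp_force: 0.0
```

>>> {"method": "play_rows", "body": {
  "commands": [
    [25,-25,0,0,0,0],
    [25,-25,0,0,0,0],
    [25,-22,0,0,0,0],
    [28,-22,0,0,0,0],
    [28,-22,0,0,0,0]
  ]
}}

```text
time: 23.07
tool_pos: [0.548, 0.0602, 0.1941]
tool_rot: [-0.001, 0.924, 0.382, -0.002]
contact_force: [1.4, -0.1, 0.5]
gripper_width: 0.868
grasp_force: 0.0
```

>>> {"method": "play_rows", "body": {
  "commands": [
    [20,-20,0,0,0,0],
    [0,0,0,0,0,0],
    [0,0,0,0,0,0],
    [0,0,0,0,0,0]
  ]
}}

```text
time: 23.4
tool_pos: [0.5487, 0.0863, 0.1947]
tool_rot: [-0.0, 0.924, 0.382, -0.001]
contact_force: [0.4, -0.1, -0.1]
gripper_width: 0.865
grasp_force: 0.0
```

```bash
python3 - <<'E'
import wm; from wm import *
s=manip.state(); delta(s,[.5545,.182,.05],-45)
f=imaging.grab_frame("wrist")
for t in (3,6): wm.WT=t; wmeasure(s,f,["egg"],T)
p=np.load("w8pose.npy"); s2=dict(tool_pos=p[:3],tool_rot=p[3:])
q=np.array([(286,198),(349,198),(317,168),(317,229)],float); P=wray(s2,f,q[:,0],q[:,1],.056); l=tr(s2).inv().apply(P-p[:3])
print((l*1000).round(1)); c=np.array([(l[2,0]+l[3,0])/2,(l[0,1]+l[1,1])/2,0]); print("short cup",tr(s2).apply(c)+p[:3])
E
```

```text
pos [0.5487 0.0863 0.1947] z [-0.003 -0.001 -1.   ] yawy -45.1 t 23.4 w 73.8 gf 0.0 F [ 0.4 -0.1 -0.1]
 shift [ 72.  -63.4 144.6] turn z -0.08498541497587553
egg [0.5568 0.1796] inl1.00 177
egg [0.5566 0.1795] inl0.99 183
[[ -1.1 -28.6 141.6]
 [ -1.1  29.1 141.7]
 [ 26.7  -0.2 141.7]
 [-31.6  -0.2 141.7]]
short cup [ 0.55818094 -0.29503295  0.19766795]
```

>>> {"method": "play_rows", "body": {
  "commands": [
    [23.9,-20.2,0,0,0,0],
    [23.9,-20.2,0,0,0,0],
    [23.9,-20.2,0,0,0,0],
    [0,0,30,0,0,0],
    [0,0,25,0,0,0]
  ]
}}

```text
time: 23.87
tool_pos: [0.559, 0.1805, 0.142]
tool_rot: [0.0, 0.924, 0.382, 0.002]
contact_force: [-0.5, 0.9, -0.8]
gripper_width: 0.865
grasp_force: 0.0
```

>>> {"method": "play_rows", "body": {
  "commands": [
    [0,0,0,0,0,0],
    [0,0,0,0,0,0],
    [0,0,0,0,0,0],
    [0,0,0,0,0,0]
  ]
}}

```text
time: 24.2
tool_pos: [0.5589, 0.1797, 0.1435]
tool_rot: [0.0, 0.924, 0.381, 0.002]
contact_force: [0.2, -0.3, 1.0]
gripper_width: 0.863
grasp_force: 0.0
```

```bash
python3 - <<'E'
import wm; from wm import *
s=manip.state(); f=imaging.grab_frame("wrist"); wm.WT=4; o,_=wmeasure(s,f,["egg"],T); delta(s,[*o["egg"],.048],-45)
E
```

```text
egg [0.5574 0.1814] inl1.00 213
pos [0.5589 0.1797 0.1435] z [ 0.003  0.001 -1.   ] yawy -45.2 t 24.2 w 73.7 gf 0.0 F [ 0.2 -0.3  1. ]
 shift [-0.1 -2.5 95.5] turn z -0.16958237578137414
```

>>> {"method": "play_rows", "body": {
  "commands": [
    [0,-2,30,0,0,0],
    [0,0,35,0,0,0],
    [0,0,25,0,0,0],
    [0,0,5,0,0,0],
    [0,0,0,0,0,0]
  ]
}}

```text
time: 24.67
tool_pos: [0.5552, 0.1813, 0.0452]
tool_rot: [-0.0, 0.924, 0.382, -0.001]
contact_force: [-0.6, -0.3, -0.1]
gripper_width: 0.867
grasp_force: 0.0
```

>>> {"method": "play_rows", "body": {
  "commands": [
    [0,0,0,0,0,0],
    [0,0,0,0,0,0],
    [0,0,0,0,0,0]
  ]
}}

```text
time: 24.92
tool_pos: [0.5581, 0.182, 0.0491]
tool_rot: [0.0, 0.924, 0.382, 0.002]
contact_force: [0.4, -0.2, 0.5]
gripper_width: 0.866
grasp_force: 0.0
```

>>> {"method": "play_rows", "body": {
  "commands": [
    [0,0,0,0,0,0],
    [0,0,0,0,0,0],
    [0,0,0,0,0,0],
    [0,0,0,0,0,0],
    [0,0,0,0,0,0]
  ],
  "hand": 40
}}

```text
time: 25.33
tool_pos: [0.5579, 0.182, 0.0486]
tool_rot: [0.0, 0.924, 0.382, 0.002]
contact_force: [-0.3, -0.3, 5.9]
gripper_width: 0.628
grasp_force: 63.5
```

>>> {"method": "play_rows", "body": {
  "commands": [
    [0,0,0,0,0,0],
    [0,0,0,0,0,0]
  ]
}}

```text
time: 25.5
tool_pos: [0.5579, 0.182, 0.0486]
tool_rot: [0.0, 0.924, 0.382, 0.002]
contact_force: [0.4, -0.2, 5.5]
gripper_width: 0.63
grasp_force: 63.5
```

>>> {"method": "play_rows", "body": {
  "commands": [
    [0,0,-15,0,0,0],
    [0,0,-35,0,0,0],
    [0,0,-35,0,0,0],
    [0,0,-40,0,0,0],
    [0,0,-35,0,0,0]
  ]
}}

```text
time: 25.92
tool_pos: [0.5559, 0.1817, 0.2084]
tool_rot: [0.0, 0.924, 0.382, 0.0]
contact_force: [2.0, -0.4, -1.6]
gripper_width: 0.628
grasp_force: 63.5
```

>>> {"method": "play_rows", "body": {
  "commands": [
    [-28,22,0,0,0,0],
    [-28,22,0,0,0,0],
    [-28,22,0,0,0,0],
    [-28,22,0,0,0,0],
    [-25,25,0,0,0,0]
  ]
}}

```text
time: 26.33
tool_pos: [0.5378, 0.0037, 0.2062]
tool_rot: [-0.0, 0.924, 0.382, -0.0]
contact_force: [0.5, -0.5, -1.3]
gripper_width: 0.627
grasp_force: 63.4
```

```bash
cat > rim.py <<'E'
import wm; from wm import *
s=manip.state(); f=imaging.grab_frame("wrist"); z=.058+s["tool_pos"][2]-.0486
wm.WT=5; T["held"]=(*s["tool_pos"][:2],z,.028); o,_=wmeasure(s,f,["held"],T)
print("tool offset",tr(s).inv().apply(np.r_[o["held"],s["tool_pos"][2]]-s["tool_pos"])*1000)
delta(s,[.5582,-.295,.0816],-45)
E
python3 rim.py
```

```text
held [0.538  0.0032] inl0.54 402
tool offset [-2.52408456e-01  5.56592583e-01 -1.11361422e-04]
pos [0.5378 0.0037 0.2062] z [-0.  0. -1.] yawy -45.1 t 26.33 w 53.5 gf 63.4 F [ 0.5 -0.5 -1.3]
 shift [-196.6  225.9  124.6] turn z -0.05085787742262937
```

>>> {"method": "play_rows", "body": {
  "commands": [
    [-24.5,28.2,0,0,0,0],
    [-24.5,28.2,0,0,0,0],
    [-24.5,28.2,0,0,0,0],
    [-24.5,28.2,0,0,0,0],
    [-24.5,28.2,0,0,0,0]
  ]
}}

```text
time: 26.8
tool_pos: [0.5514, -0.1828, 0.2062]
tool_rot: [-0.0, 0.924, 0.382, 0.0]
contact_force: [1.1, 1.4, -0.8]
gripper_width: 0.633
grasp_force: 63.5
```

>>> {"method": "play_rows", "body": {
  "commands": [
    [-24.5,28.2,0,0,0,0],
    [-24.5,28.2,0,0,0,0],
    [-24.5,28.2,0,0,0,0],
    [0,0,0,0,0,0],
    [0,0,0,0,0,0]
  ]
}}

```text
time: 27.22
tool_pos: [0.559, -0.2946, 0.2057]
tool_rot: [-0.001, 0.925, 0.381, -0.0]
contact_force: [0.3, 0.3, -1.4]
gripper_width: 0.622
grasp_force: 63.6
```

>>> {"method": "play_rows", "body": {
  "commands": [
    [0,0,0,0,0,0],
    [0,0,0,0,0,0],
    [0,0,0,0,0,0]
  ]
}}

```text
time: 27.47
tool_pos: [0.5594, -0.2917, 0.2063]
tool_rot: [-0.0, 0.924, 0.383, -0.0]
contact_force: [-0.8, -0.3, -1.3]
gripper_width: 0.63
grasp_force: 63.7
```

```bash
python3 rim.py
```

```text
held [ 0.557  -0.2943] inl0.63 542
tool offset [-3.52640534e+00  4.89253065e-02 -4.17337293e-04]
pos [ 0.5594 -0.2917  0.2063] z [-0.  0. -1.] yawy -45.0 t 27.47 w 53.8 gf 63.7 F [-0.8 -0.3 -1.3]
 shift [ -3.2   1.5 124.7] turn z 0.0015794009648857354
```

>>> {"method": "play_rows", "body": {
  "commands": [
    [-2,1.5,0,0,0,0],
    [0,0,30,0,0,0],
    [0,0,30,0,0,0],
    [0,0,20,0,0,0],
    [0,0,0,0,0,0]
  ]
}}

```text
time: 27.93
tool_pos: [0.5559, -0.2932, 0.1203]
tool_rot: [-0.004, 0.924, 0.382, -0.003]
contact_force: [-0.7, -0.3, -1.3]
gripper_width: 0.63
grasp_force: 63.6
```

>>> {"method": "play_rows", "body": {
  "commands": [
    [0,0,0,0,0,0],
    [0,0,0,0,0,0],
    [0,0,0,0,0,0],
    [0,0,0,0,0,0]
  ]
}}

```text
time: 28.27
tool_pos: [0.5602, -0.2964, 0.1289]
tool_rot: [0.002, 0.924, 0.382, 0.001]
contact_force: [0.3, -0.3, -0.2]
gripper_width: 0.63
grasp_force: 63.7
```

```bash
python3 rim.py
```

```text
held [ 0.5593 -0.2971] inl0.56 666
tool offset [-1.16213209 -0.14736188 -0.00144266]
pos [ 0.5602 -0.2964  0.1289] z [ 0.003 -0.002 -1.   ] yawy -45.1 t 28.27 w 53.8 gf 63.7 F [ 0.3 -0.3 -0.2]
 shift [-0.5 -2.6 47.3] turn z -0.08285044543055164
```

>>> {"method": "play_rows", "body": {
  "commands": [
    [0,-1.5,12,0,0,0],
    [0,0,12,0,0,0],
    [0,0,8,0,0,0],
    [0,0,5,0,0,0],
    [0,0,0,0,0,0]
  ]
}}

```text
time: 28.73
tool_pos: [0.5567, -0.2937, 0.0866]
tool_rot: [-0.002, 0.924, 0.382, -0.001]
contact_force: [-0.3, -0.4, -0.8]
gripper_width: 0.631
grasp_force: 63.7
```

>>> {"method": "play_rows", "body": {
  "commands": [
    [0,0,0,0,0,0],
    [0,0,0,0,0,0],
    [0,0,4,0,0,0],
    [0,0,0,0,0,0],
    [0,0,0,0,0,0]
  ]
}}

```text
time: 29.15
tool_pos: [0.5579, -0.2945, 0.0853]
tool_rot: [-0.0, 0.924, 0.382, 0.0]
contact_force: [0.5, -0.0, -0.6]
gripper_width: 0.628
grasp_force: 63.7
```

>>> {"method": "play_rows", "body": {
  "commands": [
    [0,0,2,0,0,0],
    [0,0,0,0,0,0],
    [0,0,0,0,0,0]
  ]
}}

```text
time: 29.4
tool_pos: [0.558, -0.2945, 0.0833]
tool_rot: [-0.0, 0.924, 0.382, 0.0]
contact_force: [-0.6, 0.9, -0.4]
gripper_width: 0.629
grasp_force: 63.7
```

>>> {"method": "play_rows", "body": {
  "commands": [
    [0,0,1,0,0,0],
    [0,0,0,0,0,0],
    [0,0,0,0,0,0]
  ]
}}

```text
time: 29.65
tool_pos: [0.5581, -0.2947, 0.0825]
tool_rot: [0.0, 0.924, 0.382, 0.0]
contact_force: [0.2, 0.6, 0.8]
gripper_width: 0.626
grasp_force: 63.8
```

>>> {"method": "play_rows", "body": {
  "commands": [
    [0,0,1,0,0,0],
    [0,0,0,0,0,0],
    [0,0,0,0,0,0]
  ]
}}

```text
time: 29.9
tool_pos: [0.5582, -0.2948, 0.0818]
tool_rot: [0.0, 0.924, 0.382, 0.0]
contact_force: [-0.1, 1.0, 3.1]
gripper_width: 0.628
grasp_force: 64.0
```

Seated at the expected height (0.0818 vs 0.0816). I'll release and rise.

>>> {"method": "play_rows", "body": {
  "commands": [
    [0,0,0,0,0,0],
    [0,0,0,0,0,0],
    [0,0,0,0,0,0],
    [0,0,0,0,0,0]
  ],
  "hand": 64
}}

```text
time: 30.23
tool_pos: [0.5577, -0.2946, 0.081]
tool_rot: [-0.0, 0.924, 0.382, -0.0]
contact_force: [0.3, 0.4, -0.7]
gripper_width: 0.752
grasp_force: 0.0
```

>>> {"method": "play_rows", "body": {
  "commands": [
    [0,0,-10,0,0,0],
    [0,0,-20,0,0,0],
    [0,0,-35,0,0,0],
    [0,0,-35,0,0,0],
    [0,0,-30,0,0,0]
  ]
}}

```text
time: 30.65
tool_pos: [0.5581, -0.2948, 0.2144]
tool_rot: [0.001, 0.924, 0.382, 0.0]
contact_force: [0.2, -0.1, 0.6]
gripper_width: 0.749
grasp_force: 0.0
```

>>> {"method": "play_rows", "body": {
  "commands": [
    [0,0,0,0,0,0],
    [0,0,0,0,0,0],
    [0,0,0,0,0,0]
  ]
}}

```text
time: 30.9
tool_pos: [0.5577, -0.2945, 0.2115]
tool_rot: [0.0, 0.924, 0.382, -0.0]
contact_force: [-0.4, 0.2, -0.4]
gripper_width: 0.754
grasp_force: 0.0
```

```bash
python3 - <<'E'
import wm; from wm import *
s=manip.state(); f=imaging.grab_frame("wrist"); delta(s,[.5582,-.295,.2],-45)
T.update(wide=(.5595,-.295,.065,.064),saucer=(.446,-.1855,.018,.07))
wm.WT=4; wmeasure(s,f,["wide","saucer"],T)
# egg rim at z=.091: Canny edge points near the predicted circle
im=f["image"]; e=cv2.Canny(cv2.cvtColor(im,cv2.COLOR_RGB2GRAY),20,60); v,u=np.nonzero(e)
def fit(x,y,z,r,n):
    P=wray(s,f,u.astype(float),v.astype(float),z)[:,:2]; k=abs(np.hypot(P[:,0]-x,P[:,1]-y)-r)<.007; q=P[k]
    o=least_squares(lambda p:np.hypot(q[:,0]-p[0],q[:,1]-p[1])-p[2],[x,y,r],loss="soft_l1",f_scale=.0007); res=abs(o.fun)
    a=np.arctan2(*(q-o.x[:2])[res<.0015].T); print(n,o.x.round(4),"inl %.2f"%(res<.0015).mean(),"cover %.2f"%(len(np.unique((a*18/np.pi).astype(int)))/36))
fit(.5582,-.295,.091,.028,"egg"); fit(.4445,-.1875,.115,.034,"small")
E
```

```text
pos [ 0.5577 -0.2945  0.2115] z [ 0. -0. -1.] yawy -45.1 t 30.9 w 64.4 gf 0.0 F [-0.4  0.2 -0.4]
 shift [-0.   0.7 11.5] turn z -0.09537988143148368
wide [ 0.5596 -0.2955] inl1.00 391
saucer [ 0.4444 -0.1851] inl0.71 340
egg [ 0.5603 -0.293   0.027 ] inl 0.33 cover 0.97
small [ 0.4453 -0.187   0.0331] inl 0.29 cover 0.92
```

Both nested rims fit circles at their expected heights (egg cup radius 27 mm, small bowl 33 mm), with more than 90% of each circle covered by edge points. The saucer and wide bowl haven't moved beyond measuring error. I'm handing it in.

```bash
python3 -c "
from plant import manip
print(manip.job_done())"
```

```text
the job is handed in; nothing more can be done
None
```

I made up both nested sets in the order asked and handed the job in at about 31 s; the last camera measurements fit each set standing upright and centred within about 3 mm, but the hand-in returned no verdict.

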